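# Stack and lock a parts case on the bottom case

## Robot

A 6-joint arm with a two-finger parallel gripper is mounted at the origin on a cart in front of the work surface, level with it; the furniture and walls round the work are solid. World frame = base frame: x ahead of the robot, y to its left, z up, the work surface at z = 0. Lengths are in m, angles in rad, forces in N, time in s.
With the tool pointing down it reaches from about 0.3 to 0.775 m from the base axis. Payload 14.6 kg.
Tool frame: the origin (TCP) lies on the mounting face of the last link; the fingertips stand 199 mm ahead of it and the grasp point (between the pads) lies 180 mm ahead of it; z points along the fingers, y is the line along which they close (so a half turn about z gives the same grasp; the last joint's range is limited). The gripper opens to 94 mm and grips with 3 to 60 N. Pads are 16 mm wide; open, the fingers measure 119 mm over their backs; the gripper's body (75 mm by 177 mm) begins 78 mm behind the grasp point.
Start: joints at [-0.067, 0.3, 1.521, -0, 1.321, -0.067], TCP at [0.55, -0, 0.405] pointing down, gripper open.
Joint ranges: [-3.03, 3.03], [-0.79, 2.21], [0.23, 2.52], [-1.04, 4.18], [0, 3.07], [-2.55, 2.55]. Speed limits (rad/s): [2.22, 2.22, 2.57, 3.14, 3.14, 3.14].

## Interface

Orientations are given as [roll, pitch, yaw] about the fixed x, y, z axes, in that order (R = Rz(yaw) Ry(pitch) Rx(roll)).
In Python, from station import telemetry, cams, workorder, finder gives the robot as it stands.
- The arm moves only by the tool jog_arm, never from a script. Its argument "rows" is a list of rows, each an object with "gripper": the finger opening in m, from 0 to 0.094; "slide": the shift along the tool's x, y, z in m, a list of three; "spin": the turn about the tool's z in rad. In form: [{"gripper": gripper, "slide": [tx, ty, tz], "spin": spin}, ...]. A call has 1 to 8 rows; each row is the pose to reach, as a shift and turn from the pose commanded when the call began, along the tool's axes at that moment; what a row does not reach only later rows make up. A row lasts 1/10 s, in which the tool goes at most 50 mm and 8.59 degrees, less where a joint would pass 70% of its speed; a pose out of reach is approached as far as the arm can. A call with a gripper value outside its range is refused whole. The fingers move at their own pace and stop on an object; "squeeze" is the grip in N (left out, the last holds). Time passes only in rows, so rows that repeat a pose let the fingers close. It gives the time, the measured TCP pose, the force, the opening and the grip force at its end, in the units of the state.
- telemetry.get_obs(): the state, without advancing time (a new reading comes with each control period).
- cams.camera(name): name is "scene" or "side" or "wrist"; returns (picture, depth): 480x640x3 uint8, red, green, blue; 480x640 float32, m along the optical axis (not along the pixel's ray), 0 where there is no reading.
- cams.camera_info(name): a dict with "camera_matrix" (3x3 intrinsics, pixels), "R" (3x3) and "t" (3): a world point X has camera coordinates R X + t; the wrist camera has in their place "tool_from_camera" (4x4, takes a point from camera to tool coordinates, whose origin is the TCP and whose axes are the flange's). Camera axes: x right, y down, z forward; pixel columns grow to the right and rows downward; lengths in m; the calibration is good to about 2 mm. The wrist camera is an equidistant fisheye: a pixel r from the principal point sees the ray r / f radians off the axis. A picture is of the moment at which its call begins: read the wrist's pose just before it. camera_info takes no time and is no camera call.
- workorder.hand_in(): hands the job in; it is judged then, once.
Trained networks look in the newest picture that a camera, given by its name, has taken for a name from the list of things; names that differ only in an ending like _2 or _b are one class to them, and where a whole thing is asked for, a point or a joint stands for the part that bears it (a point fixed in the world has none). Each returns a list of dicts, best first, with "confidence" (0 to 1); they miss things now and then, are a little off and sometimes report something else, mostly with a low value. They report only what shows in the picture. A call takes as long as a camera call.
- finder.find_in(target, camera): "point" ([x, y, z] in m, in world coordinates, good to about 4 mm: the middle of the surface that is visible of it).
- finder.masks_of(target, camera): "region" (480x640 bool, what is visible of it).
The state is a dict: "time_s": time; "qpos": joint angles; "joint_vel": joint speeds; "tau": joint torques, N m; "ee_pos": TCP position; "eef_rot": TCP orientation; "force": force on the tool from outside, world axes, zero at the start; "moment": the same for the moment, N m; "grip_width": finger opening in m; "grip_force": force on a finger pad.
Only numpy, scipy, OpenCV 4.12 (cv2) and the standard library are available. Lean on these libraries where they do the work, as an engineer would, in place of code of your own. Each camera call takes 0.05 s, during which the arm holds its last target. There are 200 camera calls.

## Task

The bottom parts case, screwed to the bench, is still open: push its sliding lid fully shut. Then set the loose case of the same kind on top of it, so that the hooked lugs on the lid go up into the recesses in its base, and push it along in the direction in which the lid shuts until it is locked fully home, flush over the bottom case. Leave the tin, the eyeglass and the wooden box where they are.

Things in the scene. Friction and masses are not known exactly. Their poses are not given: they have to be found in the camera images.
- bottom_case: grey parts case, 160 mm long (its x), 62 wide (its y), top at z = 46 mm, screwed to the bench by flat ears (6 mm high, out 17 mm at each end). Origin: centre of underside, z up. +x is the way its lid shuts and the way the loose case is pushed to lock. A bare aluminium lid slides along x between its long sides, level with their tops at 46 mm
- lid (a joint): slide of the bottom case's lid, m: 0 = shut against its stop; grows as the lid stands out beyond the case's -x end (starts 0.045 to 0.085, at most 0.095). About 1.5 N of friction; it stays where it is left
- lid_end (a point): middle of the outer face of the lid's turned-down end flange, 45 mm wide, z = 31 to 46 mm: push here towards the bottom case's +x. When shut it is level with the case's end (x = -80 mm in the case's frame)
- lug_rear (a point): foot of the rear of two steel hooked lugs on the lid's centre line, 24 mm wide in y, 10 tall (top z = 56 mm). Stem 7 mm thick: the point is on its -x face, at lid height. The top 4 mm carries a nose that overhangs 9 mm towards -x, leaving a 6 mm gap over the lid. At x = -61 mm of the bottom case when the lid is shut
- lug_front (a point): the same point on the front lug, 100 mm from the rear one; x = +39 mm of the bottom case when the lid is shut
- detent (a joint): sprung domed steel stud in the middle of the lid, m: 0 = up (3.5 mm proud), grows as it is pressed (0.0035 = level with the lid, about 1.2 N). The loose case's base presses it down; it springs up into the slot in the middle of that base when the loose case is home
- set_down (a point): point of the bottom case, at lid height (z = 46 mm), 12 mm towards -x from its centre: with the lid shut, the loose case's origin comes here when it is set down over the lugs (play 3 mm each way in x, 2.5 in y). Pushed 12 mm in +x from here it runs under the noses until the lugs stop it, flush with the bottom case. That takes 2 to 7 N
- loose_case: case of the same kind, closed, loose, 0.28 to 0.56 kg, 160 mm long (its x), 62 wide (its y: grasp across it), 46 high, with like lugs on top, to 56 mm. Origin: centre of underside, z up. Base plate 4 mm thick with two recesses and a slot across its middle for the detent stud, alike both ways round: it may be stacked turned by half a turn
- recess_rear (a point): centre of the mouth of the rear recess in the loose case's base: 22 mm along x, 29 mm in y, 13 mm deep; at x = -50 mm of that case
- recess_front (a point): the same for the front recess, at x = +50 mm of that case
- tin_a: bystander: round white-metal lidded tin, 49 mm across, 18 mm high; origin under its centre
- eyeglass: bystander: black eyeglass (loupe), 45 mm across, 35 mm high; origin under its centre
- wood_box: bystander: closed wooden parts box without lugs, 122 x 78 x 40 mm; origin under its centre

How it is judged:
By the outcome, as a careful person would: the job done as asked, in the order asked, and still so for the second after the job is handed in, with the robot touching nothing.
It also fails if it takes over 61 s, if anything falls off the work surface, if the arm or the gripper's body presses on something with over 40 N, if the wrist force passes 120 N, or if a joint passes its speed limit or range.

## Working session

There is one attempt and no reset: what is moved stays moved. The work goes in short steps, Python scripts to look and compute and a tool call to move; the robot and the scene stay as the last step left them, time stands still between calls to the robot, and variables do not carry over. Pictures are saved under pics/ and viewed, at most 10 in all, crops included, and the job is handed in when it is done.

Besides the shell and the picture viewer there is one more tool, called after ">>>" as name(argument=value, ...), one argument or row to a line, values as JSON. jog_arm: Moves the arm, as the interface text tells. Its arguments: {"type":"object","properties":{"rows":{"type":"array","items":{"type":"object","properties":{"gripper":{"type":"number"},"slide":{"type":"array","items":{"type":"number"}},"spin":{"type":"number"}}}},"squeeze":{"type":"number"}},"required":["rows"]}

```bash
ls; mkdir -p pics; python3 - <<'E'
from station import telemetry, cams, finder
import cv2,numpy as np
o=telemetry.get_obs(); print({k:np.round(v,3) for k,v in o.items()})
ims=[]
for c in ["scene","side"]:
    p,d=cams.camera(c); np.savez(f"pics/{c}0.npz",p=p,d=d)
    cv2.imwrite(f"pics/{c}0.png",p[:,:,::-1])
    i=cams.camera_info(c); print(c,np.round(i['camera_matrix'],1).tolist(),(-i['R'].T@i['t']).round(3))
    for t in ["bottom_case","lid_end","lug_rear","lug_front","loose_case","tin_a","eyeglass","wood_box"]:
        print(t,[(np.round(f['point'],3).tolist(),round(f['confidence'],2)) for f in finder.find_in(t,c)[:3]])
E
```

```text
pics
{'time_s': np.float64(0.0), 'qpos': array([-0.067,  0.3  ,  1.522, -0.   ,  1.321, -0.067]), 'joint_vel': array([-0.001,  0.   ,  0.002, -0.003, -0.001, -0.002]), 'tau': array([-2.0000e-03, -5.3181e+01, -3.5274e+01,  7.1000e-02,  2.4000e-02,
       -0.0000e+00]), 'ee_pos': array([0.55 , 0.   , 0.404]), 'eef_rot': array([-3.14 , -0.   ,  1.571]), 'force': array([ 0.344,  0.13 , -0.009]), 'moment': array([ 0.047,  0.028, -0.053]), 'grip_force': np.float64(0.0), 'grip_width': np.float64(0.094)}
scene [[622.9, 0.0, 318.5], [0.0, 622.9, 244.1], [0.0, 0.0, 1.0]] [-0.505 -0.776  0.684]
bottom_case []
lid_end []
lug_rear [([0.491, -0.145, 0.042], 0.78)]
lug_front [([0.492, -0.143, 0.046], 0.83)]
loose_case [([0.441, -0.436, 0.043], 0.59)]
tin_a [([0.589, -0.293, 0.018], 0.52)]
eyeglass [([0.394, -0.305, 0.028], 0.71)]
wood_box [([0.549, -0.568, 0.04], 0.73)]
side [[448.4, 0.0, 316.1], [0.0, 448.4, 235.1], [0.0, 0.0, 1.0]] [0.178 0.326 0.549]
bottom_case [([0.512, -0.005, 0.039], 0.82)]
lid_end [([0.509, -0.077, 0.042], 0.93), ([0.481, -0.403, 0.042], 0.4)]
lug_rear [([0.511, -0.074, 0.047], 0.57)]
lug_front [([0.511, -0.074, 0.045], 0.76), ([0.511, -0.003, 0.041], 0.6), ([0.479, -0.402, 0.042], 0.6)]
loose_case [([0.482, -0.404, 0.043], 0.9)]
tin_a [([0.593, -0.286, 0.017], 0.94)]
eyeglass [([0.511, -0.077, 0.044], 0.62), ([0.411, -0.312, 0.031], 0.41)]
wood_box [([0.572, -0.536, 0.042], 0.97)]
```

View pics/scene0.png

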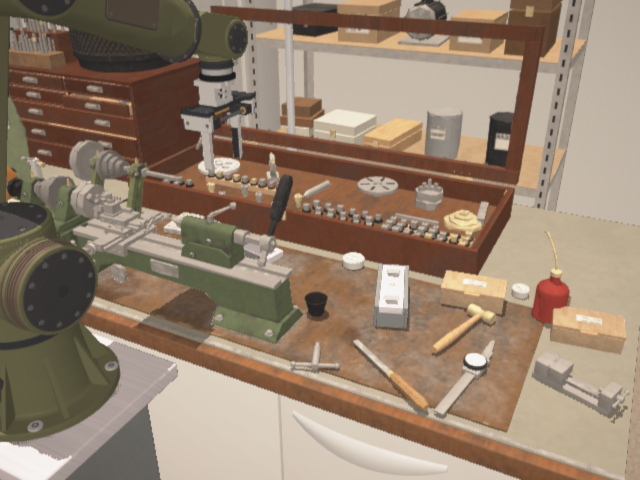

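View pics/side0.png

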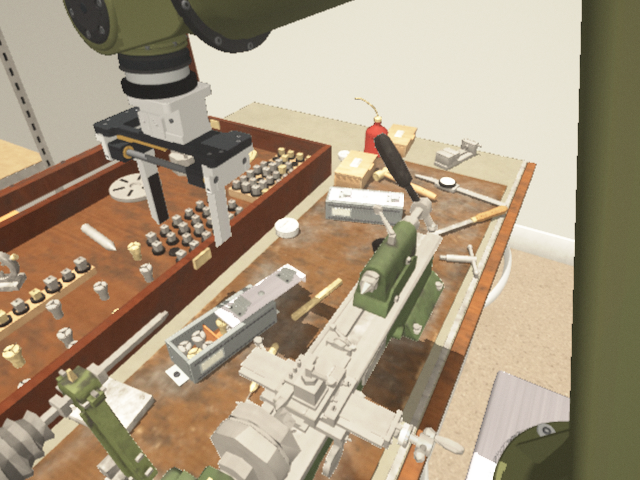

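Scene: loose case at (392,295), tin (353,261), loupe (316,303). Side: bottom case at (225,330), with its lid standing out to upper right (290,275), the lathe in front and the tray wall behind. Next, a height map from the depth.

```bash
cat > h.py <<'E'
import numpy as np,cv2
from station import telemetry,cams,finder
def cloud(c,p,d):
    i=cams.camera_info(c);K=i['camera_matrix'];v,u=np.nonzero(d>0);z=d[v,u]
    X=np.c_[(u-K[0,2])/K[0,0]*z,(v-K[1,2])/K[1,1]*z,z]
    return (X-i['t'])@i['R'],p[v,u],np.c_[u,v]
E
python3 - <<'E'
from h import *
# map: 1.25 mm... x up, y left ; 1px=1.5mm
S=1/0.0015
out=[]
for c in ["scene","side"]:
    f=np.load(f"pics/{c}0.npz");X,col,_=cloud(c,f['p'],f['d'])
    m=(X[:,0]>.2)&(X[:,0]<.75)&(X[:,1]>-.72)&(X[:,1]<.25)&(X[:,2]<.25)
    X=X[m];o=np.argsort(X[:,2]);X=X[o]
    im=np.zeros((370,650),np.uint8)
    r=((.75-X[:,0])*S).astype(int);q=((.25-X[:,1])*S).astype(int)
    im[r,q]=np.clip(40+X[:,2]*1500,1,255)
    im=cv2.dilate(im,np.ones((2,2)))
    im=cv2.applyColorMap(im,cv2.COLORMAP_JET)
    out.append(im[:300])
cv2.imwrite("pics/hm.png",np.vstack(out))
E
```

```text
(no output)
```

View pics/hm.png

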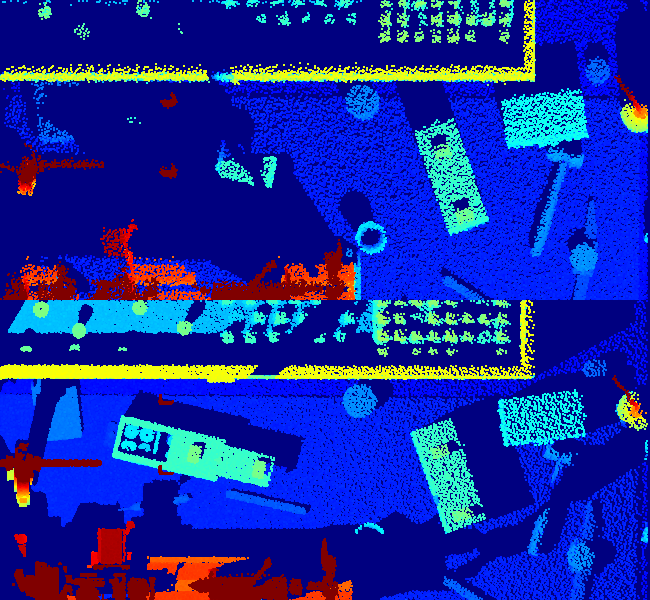

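The map shows the bottom case axis mostly along world y (lid towards -y). The loose case axis is mostly along world x. I'll fit rectangles to the tops.

```bash
cat >> h.py <<'E'
def rect(X,lo,hi,box,tag=""):
    m=(X[:,2]>lo)&(X[:,2]<hi)&(X[:,0]>box[0])&(X[:,0]<box[1])&(X[:,1]>box[2])&(X[:,1]<box[3])
    P=X[m]
    im=np.zeros((1000,1000),np.uint8);s=1/0.001
    im[((P[:,0]-.0)*s).astype(int),((P[:,1]+.8)*s).astype(int)]=1
    im=cv2.morphologyEx(im,cv2.MORPH_CLOSE,np.ones((7,7)))
    n,l,st,_=cv2.connectedComponentsWithStats(im);k=1+np.argmax(st[1:,4])
    q=P[l[((P[:,0])*s).astype(int),((P[:,1]+.8)*s).astype(int)]==k]
    (c,wh,a)=cv2.minAreaRect(q[:,:2].astype(np.float32)*1000)
    b=cv2.boxPoints((c,wh,a))
    e=b[1]-b[0] if np.hypot(*(b[1]-b[0]))>np.hypot(*(b[2]-b[1])) else b[2]-b[1]
    print(tag,len(q),'c',np.round(c,1),'wh',np.round(wh,1),'axis deg',np.round(np.degrees(np.arctan2(e[1],e[0])),2),'zmed',np.round(np.median(q[:,2]),4))
    return q
E
python3 - <<'E'
from h import *
for c in ["side","scene"]:
    f=np.load(f"pics/{c}0.npz");X,col,_=cloud(c,f['p'],f['d'])
    rect(X,.041,.051,(.35,.62,-.56,-.36),c+" loose")
    rect(X,-.02,.004,(.35,.59,-.56,-.36),c+" bench")
    rect(X,.036,.06,(.42,.58,-.2,.1),c+" bottom")
    rect(X,.010,.024,(.55,.62,-.34,-.25),c+" tin")
    rect(X,.02,.045,(.35,.45,-.36,-.25),c+" loupe")
    rect(X,.034,.045,(.48,.65,-.66,-.5),c+" wood")
E
```

```text
side loose 1185 c [ 487.4 -422.5] wh [159.5  65.3] axis deg 19.19 zmed 0.0462
side bench 817 c [ 502.8 -393.4] wh [ 68.8 174. ] axis deg -0.9 zmed 0.0003
side bottom 3647 c [519.  -40.7] wh [237.9  64.1] axis deg 76.78 zmed 0.046
side tin 318 c [ 599.3 -288.2] wh [47.1 47.2] axis deg -58.91 zmed 0.0177
side loupe 85 c [ 410.1 -306. ] wh [36.8 11.5] axis deg 81.11 zmed 0.0308
side wood 774 c [ 572.1 -564.1] wh [ 74.5 129.9] axis deg -83.38 zmed 0.0397
scene loose 1253 c [ 488.4 -425.7] wh [169.8  61.9] axis deg 19.14 zmed 0.0457
scene bench 5058 c [ 470. -460.] wh [239.8 200. ] axis deg 0.01 zmed -0.0003
scene bottom 136 c [ 494.8 -104.2] wh [58.4 29.8] axis deg 72.97 zmed 0.0453
scene tin 240 c [ 595.  -292.7] wh [48.8 47.6] axis deg 86.44 zmed 0.0166
scene loupe 282 c [ 393.3 -306.2] wh [45.3 44.1] axis deg 63.11 zmed 0.0285
scene wood 1287 c [ 572.  -566.4] wh [ 82.4 122.3] axis deg -83.3 zmed 0.039
```

```bash
python3 - <<'E'
from h import *
p,d=cams.camera("wrist");i=cams.camera_info("wrist");print({k:np.round(v,3).tolist() if hasattr(v,'shape') else v for k,v in i.items()})
np.savez("pics/w0.npz",p=p,d=d);cv2.imwrite("pics/w0.png",p[:,:,::-1])
f=np.load("pics/side0.npz");X,_,_=cloud("side",f['p'],f['d'])
for n,b in dict(wall=(.62,.68,-.25,.1),lathe=(.3,.42,-.25,.1),lathe2=(.42,.46,-.2,.1),endy=(.45,.6,.09,.16)).items():
    m=(X[:,0]>b[0])&(X[:,0]<b[1])&(X[:,1]>b[2])&(X[:,1]<b[3]);print(n,m.sum(),np.percentile(X[m,2],[5,50,95,100]).round(3))
E
```

```text
{'camera_matrix': [[371.648, 0.0, 324.077], [0.0, 371.648, 240.295], [0.0, 0.0, 1.0]], 'tool_from_camera': [[0.001, -0.962, -0.272, 0.079], [1.0, 0.001, -0.0, 0.0], [0.0, -0.272, 0.962, 0.02], [0.0, 0.0, 0.0, 1.0]]}
wall 8460 [-0.004  0.045  0.33   0.347]
lathe 14792 [0.001 0.165 0.494 0.499]
lathe2 5408 [-0.001  0.01   0.487  0.493]
endy 5737 [-0.001  0.001  0.171  0.174]
```

View pics/w0.png

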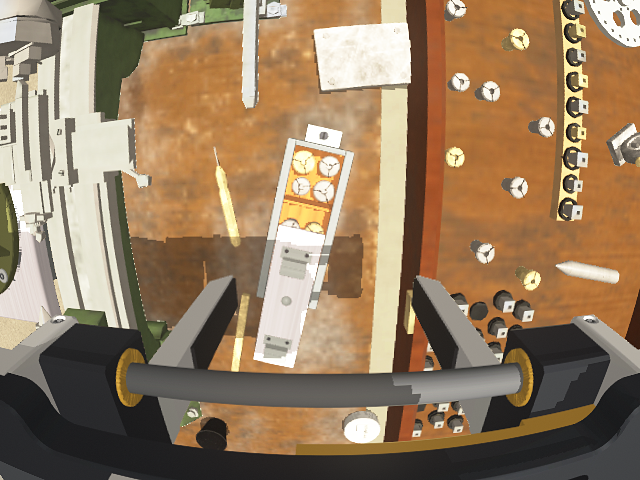

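Wrist view: bottom case from (320,140) to the lid end (275,360), lugs at (293,257) and (277,343), detent stud at (286,300). The lathe is at the left and the tray wall at the right.

```bash
cat >> h.py <<'E'
def R3(rpy):
    from scipy.spatial.transform import Rotation as R
    return R.from_euler('xyz',rpy).as_matrix()
def wcloud(p,d,o):
    i=cams.camera_info("wrist");K=i['camera_matrix'];T=i['tool_from_camera']
    v,u=np.nonzero(d>0);z=d[v,u];a=u-K[0,2];b=v-K[1,2];r=np.hypot(a,b)+1e-9
    th=r/K[0,0];m=th<1.3;a,b,r,th,z,u,v=[q[m] for q in (a,b,r,th,z,u,v)]
    X=np.c_[np.tan(th)*a/r*z,np.tan(th)*b/r*z,z]@T[:3,:3].T+T[:3,3]
    return X@R3(o['eef_rot']).T+o['ee_pos'],p[v,u],np.c_[u,v]
def snap(n):
    o=telemetry.get_obs();p,d=cams.camera("wrist");np.savez(f"pics/{n}.npz",p=p,d=d)
    cv2.imwrite(f"pics/{n}.png",p[:,:,::-1]);return o,wcloud(p,d,o)
E
python3 - <<'E'
from h import *
f=np.load("pics/w0.npz");o=telemetry.get_obs();print(o['time_s'],o['ee_pos'].round(4),o['eef_rot'].round(4))
X,_,_=wcloud(f['p'],f['d'],o)
rect(X,.036,.06,(.44,.58,-.2,.1),"bottom all")
rect(X,.042,.049,(.44,.58,-.2,-.02),"lidpart")
q=rect(X,.0515,.06,(.44,.58,-.2,-.13),"lugR")
q=rect(X,.0515,.06,(.44,.58,-.08,-.0),"lugF")
for lo in(.03,.06,.1,.15):
  for n,b in dict(wall=(.6,.75,-.2,.1),lathe=(.25,.45,-.25,.1)).items():
    m=(X[:,0]>b[0])&(X[:,0]<b[1])&(X[:,1]>b[2])&(X[:,1]<b[3])&(X[:,2]>lo)&(X[:,2]<.2)
    print(n,lo,m.sum(),X[m,0].min().round(3) if m.any() else '',X[m,0].max().round(3) if m.any() else '', X[m,2].max().round(3) if m.any() else '')
E
```

```text
0.95 [ 0.55   -0.      0.4047] [ 3.1416 -0.      1.5708]
bottom all 9342 c [520.4 -41.4] wh [237.6  64.1] axis deg 76.46 zmed 0.0465
lidpart 5505 c [510.8 -85.5] wh [147.6  62.3] axis deg 77.08 zmed 0.0465
lugR 305 c [ 498.2 -139. ] wh [17.2 23.5] axis deg -13.9 zmed 0.0563
lugF 435 c [520.6 -41.9] wh [16.4 24.5] axis deg -12.86 zmed 0.0563
wall 0.03 8464 0.63 0.75 0.081
lathe 0.03 20602 0.25 0.42 0.194
wall 0.06 4915 0.63 0.653 0.081
lathe 0.06 19663 0.25 0.42 0.194
wall 0.1 0   
lathe 0.1 18080 0.25 0.42 0.194
wall 0.15 0   
lathe 0.15 3739 0.293 0.343 0.194
```

```bash
python3 - <<'E'
from h import *
f=np.load("pics/w0.npz");o=telemetry.get_obs()
W,_,_=wcloud(f['p'],f['d'],o)
f=np.load("pics/side0.npz");S,_,_=cloud("side",f['p'],f['d'])
f=np.load("pics/scene0.npz");C,_,_=cloud("scene",f['p'],f['d'])
for n,X in dict(w=W,side=S,scene=C).items():
  for y in np.arange(-.32,.08,.04):
    m=(X[:,0]<.44)&(X[:,0]>.2)&(abs(X[:,1]-y)<.02)&(X[:,2]>.11)&(X[:,2]<.25)
    if m.any(): print(n,y.round(2),m.sum(),np.percentile(X[m,0],[50,99,100]).round(3),X[m,2].max().round(3))
E
```

```text
w -0.08 937 [0.339 0.357 0.358] 0.134
w -0.04 1733 [0.333 0.357 0.358] 0.182
w -0.0 1772 [0.335 0.357 0.358] 0.169
w 0.04 3247 [0.333 0.419 0.42 ] 0.169
side -0.28 94 [0.301 0.313 0.313] 0.114
side -0.24 1441 [0.332 0.386 0.392] 0.25
side -0.2 349 [0.306 0.33  0.332] 0.188
side -0.16 904 [0.307 0.36  0.363] 0.22
side -0.12 1136 [0.306 0.34  0.344] 0.213
side -0.08 2156 [0.312 0.352 0.356] 0.192
side -0.04 1173 [0.319 0.354 0.356] 0.185
side -0.0 706 [0.305 0.356 0.356] 0.168
side 0.04 1288 [0.313 0.416 0.418] 0.169
scene -0.28 195 [0.32  0.374 0.379] 0.249
scene -0.24 1163 [0.33  0.377 0.391] 0.25
scene -0.2 719 [0.314 0.35  0.355] 0.19
scene -0.16 1109 [0.304 0.354 0.36 ] 0.221
scene -0.12 907 [0.303 0.333 0.339] 0.209
scene -0.08 666 [0.303 0.326 0.331] 0.192
scene -0.04 206 [0.309 0.35  0.351] 0.182
scene -0.0 277 [0.312 0.353 0.355] 0.167
scene 0.04 772 [0.308 0.412 0.421] 0.168
```

>>> jog_arm(
  rows=[
    {"gripper":0,"slide":[-0.05,-0.017,0.02],"spin":0.115},
    {"gripper":0,"slide":[-0.1,-0.034,0.04],"spin":0.229},
    {"gripper":0,"slide":[-0.145,-0.05,0.06],"spin":0.229},
    {"gripper":0,"slide":[-0.184,-0.062,0.08],"spin":0.229},
    {"gripper":0,"slide":[-0.184,-0.062,0.08],"spin":0.229},
  ],
)

```text
time_s: 1.45
ee_pos: [0.4864, -0.1871, 0.3226]
eef_rot: [-3.139, -0.0, 1.338]
force: [0.2, -0.5, -0.1]
grip_width: 0.0575
grip_force: 0.0
```

>>> jog_arm(
  rows=[
    {"gripper":0,"slide":[0,0,0.045],"spin":0},
    {"gripper":0,"slide":[0,0,0.088],"spin":0},
    {"gripper":0,"slide":[0,0,0.092],"spin":0},
    {"gripper":0,"slide":[0,0,0.092],"spin":0},
  ],
)

```text
time_s: 1.85
ee_pos: [0.4884, -0.1838, 0.2331]
eef_rot: [-3.141, -0.0, 1.342]
force: [-0.4, 0.2, 0.8]
grip_width: 0.0251
grip_force: 0.0
```

```bash
python3 - <<'E'
from h import *
o,(X,_,_)=snap("w1");print(o['time_s'],o['ee_pos'].round(4),o['eef_rot'].round(4),o['force'].round(2),o['grip_width'])
u=np.array([np.cos(np.radians(76.9)),np.sin(np.radians(76.9))]);v=np.array([-u[1],u[0]])
d=np.array([.4941,-.1565])-o['ee_pos'][:2];print("lid end rel (along,lateral)",d@u,d@v)
cv2.imwrite("pics/w1c.png",cv2.imread("pics/w1.png"))
E
```

```text
1.85 [ 0.4884 -0.1838  0.2331] [-3.1407e+00 -2.0000e-04  1.3422e+00] [-0.43  0.19  0.83] 0.02510216083117619
lid end rel (along,lateral) 0.027847621118592875 0.0006332735252336883
```

View pics/w1.png

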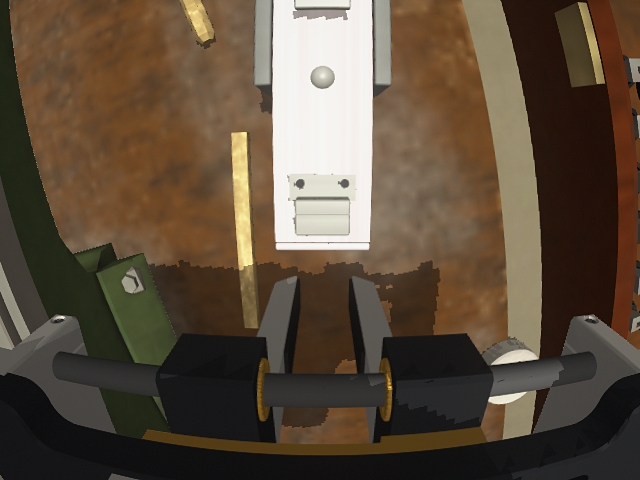

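Wrist view: the closing fingers (at 285–360, 290) face the lid end (275–370, 245), aligned with it. Now I push.

>>> jog_arm(
  rows=[
    {"gripper":0,"slide":[0.006,0,0],"spin":0},
    {"gripper":0,"slide":[0.012,0,0],"spin":0},
    {"gripper":0,"slide":[0.022,0,0],"spin":0},
    {"gripper":0,"slide":[0.036,0,0],"spin":0},
    {"gripper":0,"slide":[0.05,0,0],"spin":0},
    {"gripper":0,"slide":[0.065,0,0],"spin":0},
    {"gripper":0,"slide":[0.08,0,0],"spin":0},
    {"gripper":0,"slide":[0.088,0,0],"spin":0},
  ],
)

```text
time_s: 2.7
ee_pos: [0.5083, -0.0967, 0.2326]
eef_rot: [-3.141, -0.0, 1.343]
force: [0.3, -1.8, 0.6]
grip_width: 0.0005
grip_force: 0.9
```

>>> jog_arm(
  rows=[
    {"gripper":0,"slide":[0.003,0,0],"spin":0},
    {"gripper":0,"slide":[0.006,0,0],"spin":0},
    {"gripper":0,"slide":[0.008,0,0],"spin":0},
    {"gripper":0,"slide":[0.008,0,0],"spin":0},
  ],
)

```text
time_s: 3.1
ee_pos: [0.5096, -0.0914, 0.2326]
eef_rot: [-3.141, 0.002, 1.342]
force: [-3.8, -9.6, 2.2]
grip_width: 0.0009
grip_force: 5.0
```

>>> jog_arm(
  rows=[
    {"gripper":0,"slide":[0.003,0,0],"spin":0},
    {"gripper":0,"slide":[0.003,0,0],"spin":0},
  ],
)

```text
time_s: 3.3
ee_pos: [0.5099, -0.0902, 0.2327]
eef_rot: [-3.141, 0.006, 1.341]
force: [-9.8, -31.1, 4.0]
grip_width: 0.0006
grip_force: 16.3
```

>>> jog_arm(
  rows=[
    {"gripper":0,"slide":[-0.02,0,0],"spin":0},
    {"gripper":0,"slide":[-0.03,0,-0.03],"spin":0},
    {"gripper":0.094,"slide":[-0.04,0,-0.08],"spin":0},
    {"gripper":0.094,"slide":[-0.04,0,-0.12],"spin":0},
    {"gripper":0.094,"slide":[-0.04,0,-0.12],"spin":0},
  ],
)

```text
time_s: 3.8
ee_pos: [0.5017, -0.1272, 0.3578]
eef_rot: [3.133, 0.0, 1.341]
force: [0.4, -0.5, 0.0]
grip_width: 0.0212
grip_force: 0.0
```

```bash
cat >> h.py <<'E'
def lugs(X,c,u,lo,hi,halfx=.1,tag=""):
    # lug tops in frame centre c, axis u
    v=np.array([-u[1],u[0]]);r=X[:,:2]-c
    for s in(-1,1):
        a=r@u;b=r@v;m=(X[:,2]>lo)&(X[:,2]<hi)&(abs(b)<.03)&(a*s>.02)&(a*s<.085)
        A,B=a[m],b[m];print(tag,'lug',s,m.sum(),'along',np.percentile(A,[1,50,99]).round(4),'lat',np.percentile(B,[1,50,99]).round(4),'z',np.median(X[m,2]).round(4))
E
python3 - <<'E'
from h import *
o,(X,_,_)=snap("w2");print(o['time_s'],o['ee_pos'].round(4),o['eef_rot'].round(4),o['force'].round(2))
a=np.radians(76.9);u=np.array([np.cos(a),np.sin(a)])
lugs(X,np.array([.5292,-.0036]),u,.0515,.06,tag='bot')
rect(X,.036,.06,(.44,.6,-.2,.1),"bottom all")
E
```

```text
3.8 [ 0.5017 -0.1272  0.3578] [3.1334e+00 5.0000e-04 1.3407e+00] [ 0.39 -0.51  0.04]
bot lug -1 664 along [-0.07   -0.0624 -0.0547] lat [-0.0121 -0.0001  0.0113] z 0.0563
bot lug 1 625 along [0.0291 0.0366 0.0449] lat [-0.0122 -0.0002  0.0111] z 0.0563
bottom all 14178 c [528.2  -9.5] wh [149.4  63.3] axis deg 77.07 zmed 0.0465
```

View pics/w2.png

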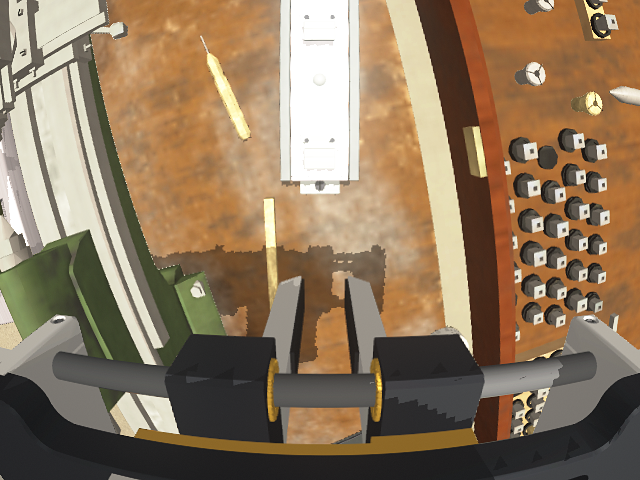

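Lid shut: its end (285–357, 180) is level with the case end, and the lugs are where they should be. Before going to the loose case I check the handle's clearance.

```bash
python3 - <<'E'
from h import *
for c in("side","scene"):
  f=np.load(f"pics/{c}0.npz");X,_,_=cloud(c,f['p'],f['d'])
  for y in np.arange(-.36,-.14,.03):
    m=(X[:,0]>.3)&(X[:,0]<.46)&(abs(X[:,1]-y)<.015)&(X[:,2]>.06)
    for lo in (.06,.2,.26):
      k=m&(X[:,2]>lo)
      if k.sum()>3: print(c,y.round(2),lo,k.sum(),'xmax',X[k,0].max().round(3),'zmax',X[k,2].max().round(3))
a=np.radians(76.9);u=np.array([np.cos(a),np.sin(a)]);v=np.array([u[1],-u[0]])
d=np.array([.441,-.440])-np.array([.5012,-.1263]);print(d@u,d@v)
E
```

```text
side -0.27 0.06 127 xmax 0.329 zmax 0.187
side -0.24 0.06 1652 xmax 0.405 zmax 0.278
side -0.24 0.2 1032 xmax 0.405 zmax 0.278
side -0.24 0.26 259 xmax 0.405 zmax 0.278
side -0.21 0.06 165 xmax 0.33 zmax 0.187
side -0.18 0.06 290 xmax 0.339 zmax 0.191
side -0.15 0.06 511 xmax 0.363 zmax 0.22
side -0.15 0.2 118 xmax 0.363 zmax 0.22
scene -0.27 0.06 903 xmax 0.401 zmax 0.276
scene -0.27 0.2 265 xmax 0.401 zmax 0.276
scene -0.27 0.26 55 xmax 0.401 zmax 0.276
scene -0.24 0.06 944 xmax 0.403 zmax 0.278
scene -0.24 0.2 408 xmax 0.403 zmax 0.278
scene -0.24 0.26 104 xmax 0.403 zmax 0.278
scene -0.21 0.06 385 xmax 0.355 zmax 0.187
scene -0.18 0.06 796 xmax 0.365 zmax 0.192
scene -0.15 0.06 506 xmax 0.36 zmax 0.221
scene -0.15 0.2 87 xmax 0.36 zmax 0.221
-0.3191806696431371 0.012467161912742485
```

>>> jog_arm(
  rows=[
    {"gripper":0.094,"slide":[-0.03,0.015,-0.03],"spin":0.0},
    {"gripper":0.094,"slide":[-0.07,0.035,-0.045],"spin":0.14},
    {"gripper":0.094,"slide":[-0.115,0.04,-0.045],"spin":0.28},
    {"gripper":0.094,"slide":[-0.16,0.04,-0.045],"spin":0.42},
    {"gripper":0.094,"slide":[-0.205,0.04,-0.045],"spin":0.56},
    {"gripper":0.094,"slide":[-0.25,0.035,-0.045],"spin":0.7},
    {"gripper":0.094,"slide":[-0.29,0.022,-0.045],"spin":0.84},
    {"gripper":0.094,"slide":[-0.319,0.0125,-0.045],"spin":0.98},
  ],
)

```text
time_s: 4.65
ee_pos: [0.4397, -0.4423, 0.3952]
eef_rot: [-3.139, 0.001, 0.355]
force: [0.5, 0.6, 0.4]
grip_width: 0.089
grip_force: 0.0
```

>>> jog_arm(
  rows=[
    {"gripper":0.094,"slide":[0,0,0],"spin":0.027},
    {"gripper":0.094,"slide":[0,0,0],"spin":0.027},
  ],
)

```text
time_s: 4.85
ee_pos: [0.441, -0.4402, 0.3959]
eef_rot: [-3.139, 0.001, 0.335]
force: [-0.0, 0.6, -0.4]
grip_width: 0.0938
grip_force: 0.0
```

```bash
python3 - <<'E'
from h import *
o,(X,_,_)=snap("w3");print(o['time_s'],o['ee_pos'].round(4),o['eef_rot'].round(4),np.degrees(o['eef_rot'][2]))
a=np.radians(19.2);u=np.array([np.cos(a),np.sin(a)])
lugs(X,np.array([.488,-.424]),u,.0515,.06,tag='loose')
rect(X,.036,.06,(.35,.62,-.56,-.33),"loose all")
E
```

```text
4.85 [ 0.441  -0.4402  0.3959] [-3.1391e+00  7.0000e-04  3.3460e-01] 19.169530749877588
loose lug -1 504 along [-0.0691 -0.0605 -0.053 ] lat [-0.0123 -0.0006  0.0111] z 0.0563
loose lug 1 530 along [0.0313 0.0391 0.0469] lat [-0.0124 -0.0009  0.0106] z 0.0563
loose all 12077 c [ 489.6 -424.5] wh [160.1  64. ] axis deg 19.11 zmed 0.0465
```

View pics/w3.png

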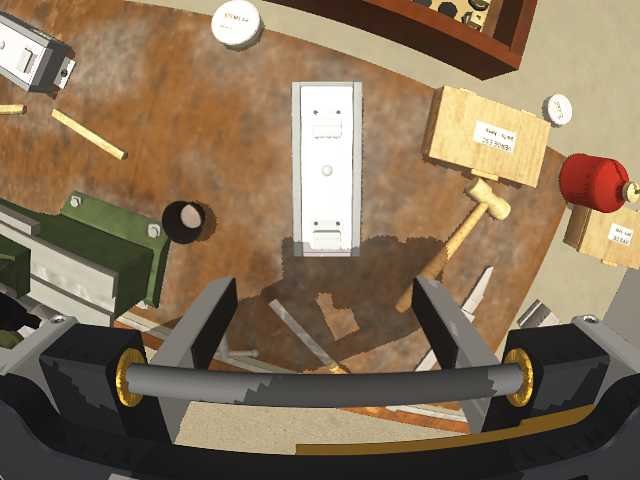

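Loose case centred at (327,168), its lugs facing as they should. The hammer and wooden box are clear of the finger path, so I grasp its middle.

>>> jog_arm(
  rows=[
    {"gripper":0.094,"slide":[0.03,0.001,0.03],"spin":0},
    {"gripper":0.094,"slide":[0.051,0.001,0.06],"spin":0},
    {"gripper":0.094,"slide":[0.051,0.001,0.105],"spin":0},
    {"gripper":0.094,"slide":[0.051,0.001,0.15],"spin":0},
    {"gripper":0.094,"slide":[0.051,0.001,0.18],"spin":0},
    {"gripper":0.094,"slide":[0.051,0.001,0.189],"spin":0},
    {"gripper":0.094,"slide":[0.051,0.001,0.189],"spin":0},
    {"gripper":0.06,"slide":[0.051,0.001,0.189],"spin":0},
  ],
  squeeze=45,
)

```text
time_s: 5.7
ee_pos: [0.4903, -0.4241, 0.2105]
eef_rot: [3.14, -0.001, 0.336]
force: [0.7, 0.5, 1.2]
grip_width: 0.0891
grip_force: 0.0
```

>>> jog_arm(
  rows=[
    {"gripper":0.04,"slide":[0,0,0],"spin":0},
    {"gripper":0.04,"slide":[0,0,0],"spin":0},
    {"gripper":0.04,"slide":[0,0,0],"spin":0},
    {"gripper":0.04,"slide":[0,0,0],"spin":0},
  ],
)

```text
time_s: 6.1
ee_pos: [0.4897, -0.4243, 0.2093]
eef_rot: [3.141, -0.0, 0.335]
force: [-0.8, 0.1, 3.5]
grip_width: 0.0616
grip_force: 45.0
```

>>> jog_arm(
  rows=[
    {"gripper":0.04,"slide":[0,0,-0.015],"spin":0},
    {"gripper":0.04,"slide":[0,0,-0.05],"spin":0},
    {"gripper":0.04,"slide":[0,0,-0.09],"spin":0},
    {"gripper":0.04,"slide":[0,0,-0.12],"spin":0},
    {"gripper":0.04,"slide":[0,0,-0.12],"spin":0},
    {"gripper":0.04,"slide":[0,0,-0.12],"spin":0},
  ],
)

```text
time_s: 6.7
ee_pos: [0.4894, -0.424, 0.328]
eef_rot: [-3.141, 0.0, 0.335]
force: [0.5, 1.0, -5.5]
grip_width: 0.062
grip_force: 45.0
```

```bash
python3 - <<'E'
from h import *
o,(X,_,_)=snap("w4");print(o['time_s'],o['ee_pos'].round(4),o['eef_rot'].round(4),o['force'].round(2),o['grip_width'])
a=o['eef_rot'][2];u=np.array([np.cos(a),np.sin(a)]);h=o['ee_pos'][2]-.2093
# held case in tool xy frame
lugs(X,o['ee_pos'][:2],u,h+.0515,h+.062,tag='held')
v=np.array([-u[1],u[0]]);r=X[:,:2]-o['ee_pos'][:2];A=r@u;B=r@v
m=(abs(A)<.1)&(abs(B)<.04)&(X[:,2]>h+.03)&(X[:,2]<h+.065)
for lo,hi in((-.09,-.06),(-.03,-.01),(.01,.03),(.05,.075)):
    k=m&(A>lo)&(A<hi)&(abs(B)<.03)&(X[:,2]<h+.052);print('top z-h',lo,k.sum(),np.median(X[k,2])-h if k.any() else '')
print('front edge',np.percentile(A[m],[0.2,50,99.8]))
# goals
a=np.radians(76.9);ub=np.array([np.cos(a),np.sin(a)]);c=np.array([.5293,-.0044]);sd=c-.012*ub
print('set_down xy',sd)
E
```

```text
6.7 [ 0.4894 -0.424   0.328 ] [-3.141e+00  3.000e-04  3.348e-01] [ 0.47  1.   -5.46] 0.06198680042885809
held lug -1 929 along [-0.0642 -0.0568 -0.0536] lat [-0.0116  0.0003  0.0121] z 0.1748
held lug 1 2688 along [0.0299 0.0384 0.0455] lat [-0.0114  0.0003  0.0121] z 0.175
top z-h -0.09 1220 0.04633263135868962
top z-h -0.03 3644 0.04633915995130991
top z-h 0.01 5658 0.04631541904603509
top z-h 0.05 9672 0.046336975478606074
front edge [-0.07385783  0.02530193  0.07910932]
set_down xy [ 0.52658018 -0.01608771]
```

>>> jog_arm(
  rows=[
    {"gripper":0.04,"slide":[0,0,-0.02],"spin":-0.1},
    {"gripper":0.04,"slide":[0,0,-0.05],"spin":-0.22},
    {"gripper":0.04,"slide":[0,0,-0.08],"spin":-0.35},
    {"gripper":0.04,"slide":[0,0,-0.09],"spin":-0.48},
    {"gripper":0.04,"slide":[0.003,-0.01,-0.09],"spin":-0.61},
    {"gripper":0.04,"slide":[0.011,-0.03,-0.09],"spin":-0.74},
    {"gripper":0.04,"slide":[0.022,-0.06,-0.09],"spin":-0.87},
    {"gripper":0.04,"slide":[0.036,-0.1,-0.09],"spin":-0.97},
  ],
)

```text
time_s: 7.55
ee_pos: [0.4906, -0.3177, 0.4158]
eef_rot: [-3.138, -0.001, 1.309]
force: [1.5, 0.6, -5.2]
grip_width: 0.0616
grip_force: 45.0
```

```bash
python3 - <<'E'
from h import *
o=telemetry.get_obs();print(o['time_s'],o['ee_pos'].round(4),o['eef_rot'].round(4),o['grip_width'])
E
```

```text
7.55 [ 0.4906 -0.3177  0.4158] [-3.1376e+00 -1.4000e-03  1.3086e+00] 0.06161057768073398
```

>>> jog_arm(
  rows=[
    {"gripper":0.04,"slide":[0.04,-0.01,0],"spin":-0.0375},
    {"gripper":0.04,"slide":[0.08,-0.02,0],"spin":-0.0375},
    {"gripper":0.04,"slide":[0.12,-0.03,0],"spin":-0.0375},
    {"gripper":0.04,"slide":[0.14,-0.036,0],"spin":-0.0375},
    {"gripper":0.04,"slide":[0.151,-0.039,0],"spin":-0.0375},
    {"gripper":0.04,"slide":[0.151,-0.039,0],"spin":-0.0375},
    {"gripper":0.04,"slide":[0.151,-0.039,0],"spin":-0.0375},
  ],
)

```text
time_s: 8.25
ee_pos: [0.493, -0.1628, 0.418]
eef_rot: [-3.141, 0.0, 1.342]
force: [0.4, -0.1, -4.6]
grip_width: 0.0617
grip_force: 45.0
```

```bash
python3 - <<'E'
from h import *
o,(X,_,_)=snap("w5");print(o['time_s'],o['ee_pos'].round(4),o['eef_rot'].round(4),o['force'].round(2),o['grip_width'])
yaw=o['eef_rot'][2];u=np.array([np.cos(yaw),np.sin(yaw)]);h=o['ee_pos'][2]-.2093
lugs(X,o['ee_pos'][:2],u,h+.0515,h+.062,tag='held')
a=np.radians(76.9);ub=np.array([np.cos(a),np.sin(a)]);c=np.array([.5293,-.0044])
lugs(X,c,ub,.0515,.06,tag='bot')
E
```

```text
8.25 [ 0.493  -0.1628  0.418 ] [-3.1405e+00  1.0000e-04  1.3419e+00] [ 0.38 -0.1  -4.6 ] 0.06165915344728571
held lug -1 933 along [-0.0641 -0.0567 -0.0534] lat [-0.0119 -0.0001  0.0118] z 0.2647
held lug 1 2685 along [0.03   0.0384 0.0456] lat [-0.0118  0.      0.0118] z 0.265
bot lug -1 418 along [-0.0692 -0.0618 -0.0546] lat [-0.0111 -0.0002  0.0116] z 0.0563
bot lug 1 413 along [0.03   0.0371 0.0453] lat [-0.0112  0.0008  0.0118] z 0.0562
```

View pics/w5.png

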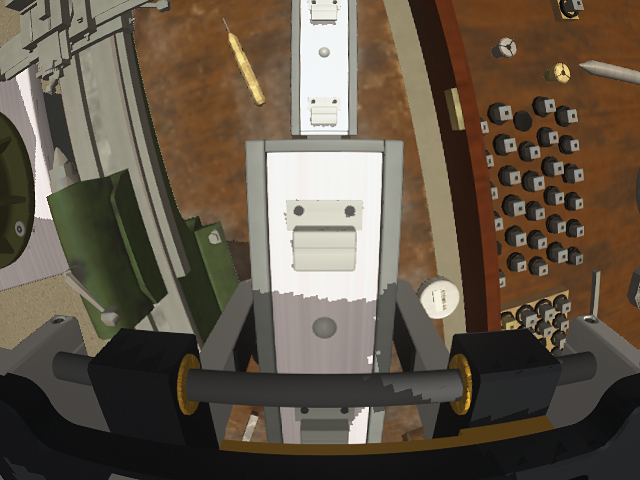

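Held case (250–400, 140+) is level and in line with the bottom case (295–355, 0–135). I move over the set-down point and stop above the lugs.

>>> jog_arm(
  rows=[
    {"gripper":0.04,"slide":[0.04,0,0],"spin":0},
    {"gripper":0.04,"slide":[0.08,0,0],"spin":0},
    {"gripper":0.04,"slide":[0.12,0,0],"spin":0},
    {"gripper":0.04,"slide":[0.145,0,0.02],"spin":0},
    {"gripper":0.04,"slide":[0.151,-0.0005,0.06],"spin":0},
    {"gripper":0.04,"slide":[0.151,-0.0005,0.1],"spin":0},
    {"gripper":0.04,"slide":[0.151,-0.0005,0.134],"spin":0},
    {"gripper":0.04,"slide":[0.151,-0.0005,0.144],"spin":0},
  ],
)

```text
time_s: 9.1
ee_pos: [0.5261, -0.0157, 0.2711]
eef_rot: [-3.136, 0.001, 1.341]
force: [0.0, 0.2, -4.2]
grip_width: 0.0617
grip_force: 45.0
```

>>> jog_arm(
  rows=[
    {"gripper":0.04,"slide":[0,0,0],"spin":0},
    {"gripper":0.04,"slide":[0,0,0],"spin":0},
    {"gripper":0.04,"slide":[0,0,0],"spin":0},
  ],
)

```text
time_s: 9.4
ee_pos: [0.527, -0.0151, 0.2765]
eef_rot: [3.139, -0.0, 1.342]
force: [1.0, 0.2, -4.1]
grip_width: 0.0619
grip_force: 45.0
```

```bash
python3 - <<'E'
from h import *
o=telemetry.get_obs();print(o['time_s'],o['ee_pos'].round(4),o['eef_rot'].round(4),o['force'].round(2),o['grip_width'])
yaw=o['eef_rot'][2];u=np.array([np.cos(yaw),np.sin(yaw)]);d=np.array([.52665,-.0158])-o['ee_pos'][:2];print(d@u,d@np.array([u[1],-u[0]]))
E
```

```text
9.4 [ 0.527  -0.0151  0.2765] [ 3.1387e+00 -4.0000e-04  1.3419e+00] [ 1.04  0.23 -4.13] 0.06192555205993514
-0.0007342574380217119 -0.0002072059800239558
```

>>> jog_arm(
  rows=[
    {"gripper":0.04,"slide":[-0.0007,-0.0002,0.004],"spin":0},
    {"gripper":0.04,"slide":[-0.0007,-0.0002,0.008],"spin":0},
    {"gripper":0.04,"slide":[-0.0007,-0.0002,0.011],"spin":0},
    {"gripper":0.04,"slide":[-0.0007,-0.0002,0.014],"spin":0},
    {"gripper":0.04,"slide":[-0.0007,-0.0002,0.016],"spin":0},
    {"gripper":0.04,"slide":[-0.0007,-0.0002,0.016],"spin":0},
  ],
)

```text
time_s: 10.0
ee_pos: [0.5262, -0.0154, 0.2583]
eef_rot: [-3.141, 0.0, 1.342]
force: [-0.6, -0.0, -4.7]
grip_width: 0.0613
grip_force: 45.0
```

>>> jog_arm(
  rows=[
    {"gripper":0.04,"slide":[0,0,0.001],"spin":0},
    {"gripper":0.04,"slide":[0,0,0.002],"spin":0},
    {"gripper":0.04,"slide":[0,0,0.003],"spin":0},
    {"gripper":0.04,"slide":[0,0,0.0035],"spin":0},
    {"gripper":0.04,"slide":[0,0,0.0035],"spin":0},
    {"gripper":0.04,"slide":[0,0,0.0035],"spin":0},
  ],
)

```text
time_s: 10.6
ee_pos: [0.5262, -0.0155, 0.2553]
eef_rot: [3.141, -0.0, 1.342]
force: [-2.3, -0.2, -0.1]
grip_width: 0.062
grip_force: 45.0
```

Seated at lid height; now I slide it home.

>>> jog_arm(
  rows=[
    {"gripper":0.04,"slide":[0.002,0,0],"spin":0},
    {"gripper":0.04,"slide":[0.004,0,0],"spin":0},
    {"gripper":0.04,"slide":[0.006,0,0],"spin":0},
    {"gripper":0.04,"slide":[0.008,0,0],"spin":0},
    {"gripper":0.04,"slide":[0.01,0,0],"spin":0},
    {"gripper":0.04,"slide":[0.01,0,0],"spin":0},
  ],
)

```text
time_s: 11.2
ee_pos: [0.5286, -0.0054, 0.2553]
eef_rot: [3.141, -0.0, 1.342]
force: [-0.1, -0.6, 1.0]
grip_width: 0.0616
grip_force: 45.0
```

>>> jog_arm(
  rows=[
    {"gripper":0.04,"slide":[0.001,0,0],"spin":0},
    {"gripper":0.04,"slide":[0.002,0,0],"spin":0},
    {"gripper":0.04,"slide":[0.003,0,0],"spin":0},
    {"gripper":0.04,"slide":[0.003,0,0],"spin":0},
  ],
)

```text
time_s: 11.6
ee_pos: [0.5292, -0.0033, 0.2553]
eef_rot: [3.141, 0.001, 1.342]
force: [-2.9, -10.2, 3.0]
grip_width: 0.0617
grip_force: 45.0
```

>>> jog_arm(
  rows=[
    {"gripper":0.04,"slide":[0.001,0,0],"spin":0},
    {"gripper":0.04,"slide":[0.002,0,0],"spin":0},
    {"gripper":0.04,"slide":[0.002,0,0],"spin":0},
  ],
)

```text
time_s: 11.9
ee_pos: [0.5294, -0.0026, 0.2553]
eef_rot: [-3.141, 0.004, 1.342]
force: [-6.8, -23.5, 6.6]
grip_width: 0.0617
grip_force: 45.0
```

>>> jog_arm(
  rows=[
    {"gripper":0.04,"slide":[-0.002,0,0],"spin":0},
    {"gripper":0.04,"slide":[-0.002,0,0],"spin":0},
  ],
)

```text
time_s: 12.1
ee_pos: [0.5291, -0.0033, 0.2553]
eef_rot: [3.141, 0.001, 1.342]
force: [-2.2, -8.8, 3.3]
grip_width: 0.0617
grip_force: 45.0
```

Stop reached. I release, back off upwards and check.

>>> jog_arm(
  rows=[
    {"gripper":0.094,"slide":[-0.002,0,0],"spin":0},
    {"gripper":0.094,"slide":[-0.002,0,0],"spin":0},
    {"gripper":0.094,"slide":[-0.002,0,0],"spin":0},
    {"gripper":0.094,"slide":[-0.002,0,0],"spin":0},
  ],
)

```text
time_s: 12.5
ee_pos: [0.5287, -0.0045, 0.2551]
eef_rot: [-3.141, -0.0, 1.343]
force: [0.2, 0.1, -0.5]
grip_width: 0.0901
grip_force: 0.0
```

>>> jog_arm(
  rows=[
    {"gripper":0.094,"slide":[-0.002,0,-0.01],"spin":0},
    {"gripper":0.094,"slide":[-0.002,0,-0.05],"spin":0},
    {"gripper":0.094,"slide":[-0.02,0,-0.1],"spin":0},
    {"gripper":0.094,"slide":[-0.06,0,-0.14],"spin":0},
    {"gripper":0.094,"slide":[-0.1,0,-0.15],"spin":0},
    {"gripper":0.094,"slide":[-0.1,0,-0.15],"spin":0},
    {"gripper":0.094,"slide":[-0.1,0,-0.15],"spin":0},
  ],
)

```text
time_s: 13.2
ee_pos: [0.5057, -0.1027, 0.4059]
eef_rot: [3.141, -0.0, 1.34]
force: [-0.2, 0.5, -0.2]
grip_width: 0.0939
grip_force: 0.0
```

```bash
python3 - <<'E'
from h import *
o,(X,_,_)=snap("w6");print(o['time_s'],o['ee_pos'].round(4),o['eef_rot'].round(4),o['grip_width'])
a=np.radians(76.9);ub=np.array([np.cos(a),np.sin(a)]);c=np.array([.5293,-.0044])
lugs(X,c,ub,.0965,.108,tag='top')
rect(X,.085,.11,(.42,.63,-.2,.15),"upper")
p,d=cams.camera("side");cv2.imwrite("pics/s6.png",cv2.resize(p[180:420,120:360,::-1],None,fx=2.5,fy=2.5))
S,_,_=cloud("side",p,d);lugs(S,c,ub,.0965,.108,tag='side top');rect(S,.085,.11,(.42,.63,-.2,.15),"upper side")
rect(S,.010,.024,(.55,.62,-.34,-.25),"tin");rect(S,.034,.045,(.48,.65,-.66,-.5)," wood");rect(S,.02,.045,(.35,.45,-.36,-.25)," loupe")
v=np.array([-ub[1],ub[0]]);r=S[:,:2]-c;A=r@ub;B=r@v
for lo,hi in((.012,.04),(.055,.085)):
    m=(S[:,2]>lo)&(S[:,2]<hi)&(abs(A)<.1)&(B>.026)&(B<.036);print('side wall z',lo,m.sum(),'along',np.percentile(A[m],[1,99]).round(4),'lat',np.median(B[m]).round(4))
E
```

```text
13.2 [ 0.5057 -0.1027  0.4059] [ 3.1406e+00 -2.0000e-04  1.3405e+00] 0.09388327452062666
top lug -1 648 along [-0.0694 -0.0615 -0.0538] lat [-0.0114  0.0002  0.0118] z 0.1024
top lug 1 638 along [0.0303 0.0378 0.0456] lat [-0.0112  0.0001  0.0122] z 0.1024
upper 15313 c [529.1  -3.8] wh [160.1  62.4] axis deg 76.9 zmed 0.0925
side top lug -1 147 along [-0.0688 -0.0597 -0.0526] lat [-0.0105  0.0031  0.014 ] z 0.1018
side top lug 1 185 along [0.0313 0.0402 0.047 ] lat [-0.0108  0.0029  0.0135] z 0.1019
upper side 3788 c [527.7  -2.9] wh [161.2  64.8] axis deg 77.27 zmed 0.0922
tin 313 c [ 597.2 -289.5] wh [45.3 49.4] axis deg -89.34 zmed 0.0178
 wood 771 c [ 571.7 -563.5] wh [ 77.1 126.1] axis deg -83.55 zmed 0.0397
 loupe 80 c [ 410.5 -308.8] wh [33.4  9.6] axis deg 74.01 zmed 0.0303
side wall z 0.012 1195 along [-0.0767  0.0805] lat 0.0319
side wall z 0.055 1433 along [-0.0764  0.0804] lat 0.0321
```

View pics/s6.png

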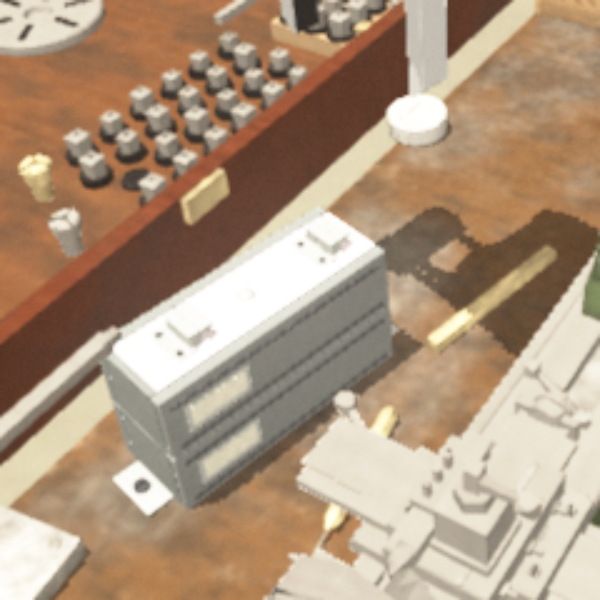

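The loose case sits flush on the bottom case (corner at 170,400–500). Side walls line up within 0.3 mm, its top is at 92 mm, and the bystanders have not moved.

```bash
python3 -c "
from station import workorder;print(workorder.hand_in())"
```

```text
the job is handed in; nothing more can be done
None
```

The bottom case's lid is shut and the loose case is locked fully home, flush on top of it. The tin, eyeglass and wooden box were left alone, and the job was handed in at about 13 s.

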